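# Zero the slide reader and hold the slide carrier in its slot

## Robot

A 6-joint arm with a two-finger parallel gripper is mounted at the origin on the work surface. World frame = base frame: x ahead of the robot, y to its left, z up, the work surface at z = 0. Lengths are in m, angles in rad, forces in N, time in s.
With the tool pointing down it reaches from about 0.275 to 0.825 m from the base axis. Payload 4.9 kg.
Tool frame: the origin (TCP) lies midway between the tips of the shut fingers; the grasp point (between the pads) lies 19 mm behind it (bot.grip_depth is the distance from the TCP to the grasp point, in m); y points along the fingers, x is the direction in which the jaws open and shut, and the axes are right-handed (so a half turn about y gives the same grasp; the last joint's range is limited). The gripper opens to 85 mm and grips with 20 to 120 N. Pads are 22 mm wide; open, the fingers measure 114 mm over their backs; the gripper's body (76 mm by 85 mm) begins 54 mm behind the grasp point. The pads swing forward as they close: fully open they stand 13 mm farther back than shut.
Start: joints at [-1.3, 0.326, -0.193, 1.052, 0, 1.437], TCP at [0.217, -0.506, 0.231] pointing down, gripper open.
Joint ranges: [-2.65, 2.65], [-0.97, 1.79], [-1.3, 1.35], [-1.93, 2.1], [-1.47, 1.37], [-3.14, 3.14]. Speed limits (rad/s): [2.57, 2.57, 3.14, 3.14, 3.14, 3.14].

## Interface

Orientations are given as a unit quaternion [w, x, y, z].
In Python, from cell import bot gives the robot as it stands. Calls block until the motion is done:
- bot.move_pose(position, orientation): joint-space move of the TCP to a pose.
- bot.move_linear(position, speed=0.15, rotation=None, until_force=None): straight line of the TCP; rotation=None keeps the orientation; speed is the mean speed in m/s. With until_force (N) it stops when the force on the tool has changed by that much, and returns True; else False.
- bot.goto_joints(angles): joint-space move.
- bot.set_gripper(opening, grasp_force=None): opening from 0.0 (shut) to 1.0 (fully open); grasp_force is the grip in N (None keeps the last); returns when the fingers have stopped.
- bot.wait(seconds).
- bot.solve_ik(position, orientation): joint angles nearest the present ones, or None.
- bot.camera(name): name is "scene" or "top"; returns the picture (400x640x3 uint8, red, green, blue); there is no depth.
- bot.calibration(name): a dict with "mtx" (3x3 intrinsics, pixels), "k1" (the pictures are not rectified: a ray, as slopes to the right and down, at radius r is drawn at 1 + k1 r^2 times it, then the intrinsics apply), "extrinsics" (4x4, takes a point from world to camera coordinates). Camera axes: x right, y down, z forward; pixel columns grow to the right and rows downward; lengths in m; the calibration is good to about 2 mm. A picture is of the moment at which its call begins. calibration takes no time and is no camera call.
A pose or a line that the arm cannot do raises bot.PlanningError and nothing moves.
- bot.close_job(): hands the job in, once; it reports no verdict.
Trained networks look in the newest picture that a camera, given by its name, has taken for a name from the list of things; names that differ only in an ending like _2 or _b are one class to them, and where a whole thing is asked for, a point or a joint stands for the part that bears it (a point fixed in the world has none). Each returns a list of dicts, best first, with "confidence" (0 to 1); they miss things now and then, are a little off and sometimes report something else, mostly with a low value. They report only what shows in the picture. A call takes as long as a camera call. They do not tell look-alikes from the thing itself.
- bot.search_frame(camera, thing): "bbox" ([left, top, width, height] in pixels, round what is visible of it).
Readings, each from a call of its own:
- bot.read_clock(): time.
- bot.read_joint_positions(): joint angles.
- bot.read_joint_vel(): joint speeds.
- bot.read_joint_efforts(): joint torques, N m.
- bot.read_position(): TCP position.
- bot.read_tool_rot(): TCP orientation.
- bot.read_ft_force(): force on the tool from outside, world axes, zero at the start.
- bot.read_moment(): the same for the moment, N m.
- bot.read_gripper_width(): opening from 0.0 (shut) to 1.0 (fully open).
Only numpy, scipy, OpenCV 4.12 (cv2) and the standard library are available. Lean on these libraries where they do the work, as an engineer would, in place of code of your own. Each camera call takes 0.05 s, during which the arm holds its last target.

## Task

Get the slide reader ready by pressing its white, then its blue, then its green key, each fully down and up again, one at a time, while the slot is still empty. Then take the slide carrier from its stand and lower its blade through the slot until the deck is level with the blue band, and finish while still holding it there, hanging from the gripper, without pushing it hard against the slot. Do not press the red key, and leave the dish, tip box, bottle and tube rack where they are.

Things in the scene. Friction and masses are not known exactly. Their poses are not given: they have to be found in the camera images.
- reader: Benchtop slide reader, fixed to the bench: a box 180 (x) x 220 (y) x 100 (z) mm, white deck, grey sides. Origin at the centre of its underside, z up, x from its front edge (keys) to its rear (slot). On its deck are a row of four keys along y at x = -55 mm and, at x = +35 mm, a flush 50 x 80 mm aluminium plate with the slot.
- slot (a point): Centre of the slot's mouth, level with the deck 100 mm above the bench; axes as reader. The slot is an upright rectangular hole, 12 mm along the reader's x and 42 mm along its y (2 mm more than the blade each way in all), with a 2 mm 45 degree bevel round its mouth. Its walls are 25 mm deep; below is an empty chamber, whose floor is 88 mm below the deck.
- carrier: Slide carrier, one loose rigid piece of 63 to 126 g, symmetric under a half turn about z. Origin at the centre of the blade's lower end, z up along the blade, at the start upright in the stand with its axes as the stand's. White blade 10 mm (x) x 40 mm (y), from z = 0 to 75 mm, with a blue band and a green glass pane; black grip block 18 mm (x) x 56 mm (y) from z = 75 to 109 mm, to be gripped across its 18 mm from above.
- band (a point): Middle of the carrier's blue band, on its axis, 48 mm above the blade's lower end. The band runs round the blade and is 14 mm high (z = 41 to 55 mm of the carrier).
- stand: Grey storage stand fixed to the bench, 70 x 90 x 48 mm high on a 100 x 120 x 6 mm foot; origin at the centre of its underside. An upright pocket 14 mm (x) x 44 mm (y), 40 mm deep, holds the carrier, whose lower end stands 8 mm above the bench; lift it at least 45 mm to clear the stand.
- key_white (a joint): Travel of the white key, pressed straight down: 0 = up, 0.006 m = fully down; springs back. Preload about 1.5 N, 5 N fully down; counts as pressed beyond 4 mm.
- key_white_top (a point): Centre of the top of the white key, a round cap 24 mm across in a black collar 40 mm across and 12 mm high; its top is 22 mm above the deck. The four keys stand in a row at 48 mm spacing, in any order.
- key_blue (a joint): Travel of the blue key, pressed straight down: 0 = up, 0.006 m = fully down; springs back. Preload about 1.5 N, 5 N fully down; counts as pressed beyond 4 mm.
- key_blue_top (a point): Centre of the top of the blue key, a round cap 24 mm across in a black collar 40 mm across and 12 mm high; its top is 22 mm above the deck. The four keys stand in a row at 48 mm spacing, in any order.
- key_green (a joint): Travel of the green key, pressed straight down: 0 = up, 0.006 m = fully down; springs back. Preload about 1.5 N, 5 N fully down; counts as pressed beyond 4 mm.
- key_green_top (a point): Centre of the top of the green key, a round cap 24 mm across in a black collar 40 mm across and 12 mm high; its top is 22 mm above the deck. The four keys stand in a row at 48 mm spacing, in any order.
- key_red (a joint): Travel of the red key, pressed straight down: 0 = up, 0.006 m = fully down; springs back. Preload about 1.5 N, 5 N fully down; counts as pressed beyond 4 mm.
- key_red_top (a point): Centre of the top of the red key, a round cap 24 mm across in a black collar 40 mm across and 12 mm high; its top is 22 mm above the deck. The four keys stand in a row at 48 mm spacing, in any order.
- dish: Bystander: clear petri dish, 90 mm across, 14 mm high; origin under its centre.
- tipbox: Bystander: blue tip box with clear lid, 85 x 120 x 90 mm; origin under its centre.
- wash_bottle: Bystander: white bottle with red cap, 64 mm across, 170 mm high; origin under its centre.
- tube_rack: Bystander: green tube rack, 180 x 66 x 70 mm (with three capped tubes standing in it, 112 mm over their blue caps); origin under its centre.
Things that resemble listed ones, but are neither listed nor needed, are in the scene too. There is more than one size of the carrier; the job needs the smaller.

How it is judged:
On the way, in this order (a step that is already met when the one before it is completed fails the run):
1. the white key is pressed down alone, with the carrier still away from the slot (value of joint key_white above 0.004 m and value of joint each of key_blue, key_green, key_red below 0.0015 m and distance between carrier and slot above 0.06 m), for 0.03 s.
2. the blue key is pressed down alone, with the carrier still away from the slot (value of joint key_blue above 0.004 m and value of joint each of key_white, key_green, key_red below 0.0015 m and distance between carrier and slot above 0.06 m), for 0.03 s.
3. the green key is pressed down alone, with the carrier still away from the slot (value of joint key_green above 0.004 m and value of joint each of key_white, key_blue, key_red below 0.0015 m and distance between carrier and slot above 0.06 m), for 0.03 s.
At the end, for the whole second after the job is handed in: The blade is in the slot with the deck level within the blue band (middle within 7 mm of the deck, 4 mm of the slot's axis, 0.08 rad of upright), gripped with over 1 N, pressing on the reader with under 10 N, at rest (under 20 mm/s); all keys are up (within 1.5 mm) (z of band in the frame of slot between -0.007 and 0.007 m and horizontal distance between band and slot below 0.004 m and angle between the z axis of carrier and the z axis of reader, either way round below 0.08 rad and contact force between carrier and the fingers above 1 N and contact force between carrier and reader below 10 N and linear speed of carrier below 0.02 m/s and value of joint each of key_white, key_blue, key_green, key_red below 0.0015 m); the arm keeps its last pose, push and grip.
It fails at once if the red key is pressed (value of joint key_red above 0.003 m).
It fails at once if two keys are down together (value of joint each of key_white, key_blue above 0.003 m or value of joint each of key_white, key_green above 0.003 m or value of joint each of key_blue, key_green above 0.003 m).
It fails at once if the dish, tip box, wash bottle or tube rack is moved by more than 20 mm or tipped (distance of any of dish, tipbox, wash_bottle, tube_rack from where it was at the start of the episode above 0.02 m or angle between any of dish, tipbox, wash_bottle, tube_rack's own z axis and vertical above 0.3 rad).
It also fails if it takes over 72 s, if anything falls off the work surface, if the arm or the gripper's body presses on something with over 40 N, if the wrist force passes 120 N, or if a joint passes its speed limit or range.

## Working session

There is one attempt and no reset: what is moved stays moved. The work goes in short steps, each a Python script; the robot and the scene stay as the last script left them, time stands still between calls to the robot, and variables do not carry over. Pictures are saved under pics/ and viewed, and the job is handed in when it is done.

```bash
ls; mkdir -p pics; python3 - <<'E'
from cell import bot
import cv2
for n in ("scene","top"):
    im=bot.camera(n); cv2.imwrite(f"pics/{n}0.png",im[:,:,::-1])
    c=bot.calibration(n); print(n,c)
    for t in ("reader","carrier","stand","key_white","key_red","key_blue","key_green"):
        print(t,[(d["bbox"],round(d["confidence"],2)) for d in bot.search_frame(n,t)])
print(bot.read_clock())
E
```

```text
pics
scene {'mtx': array([[420.62303746,   0.        , 324.46477065],
       [  0.        , 420.62303746, 202.5641074 ],
       [  0.        ,   0.        ,   1.        ]]), 'k1': -0.01119613488190873, 'extrinsics': array([[-0.38096542,  0.92445017, -0.01603842,  0.24497752],
       [ 0.74929786,  0.29852968, -0.59112837, -0.41593333],
       [-0.54168078, -0.23721702, -0.80641802,  1.56269966],
       [ 0.        ,  0.        ,  0.        ,  1.        ]])}
reader [([364.6, 161.8, 103.5, 89.4], 0.81)]
carrier [([212.7, 129.9, 22.3, 41.5], 0.72), ([320.9, 252.2, 32.3, 30.0], 0.69), ([260.3, 151.7, 17.2, 19.5], 0.57)]
stand [([246.4, 160.3, 44.9, 32.8], 0.65)]
key_white [([209.2, 207.0, 58.8, 55.9], 0.75), ([426.4, 177.8, 12.5, 4.0], 0.36)]
key_red []
key_blue [([445.4, 183.6, 2.9, 4.6], 0.46)]
key_green []
top {'mtx': array([[396.38956212,   0.        , 318.59771247],
       [  0.        , 396.38956212, 198.05997989],
       [  0.        ,   0.        ,   1.        ]]), 'k1': -0.07818893910012102, 'extrinsics': array([[-0.00496428, -0.99987372, -0.01509656,  0.01909792],
       [-0.99155373,  0.00687843, -0.12951403,  0.6346477 ],
       [ 0.12960152,  0.0143261 , -0.99146266,  1.14632144],
       [ 0.        ,  0.        ,  0.        ,  1.        ]])}
reader [([207.7, 203.9, 83.8, 71.1], 0.68), ([262.0, 255.3, 9.8, 12.5], 0.24)]
carrier [([398.2, 219.0, 18.0, 10.7], 0.68), ([439.7, 203.4, 22.5, 29.4], 0.65)]
stand [([380.4, 209.8, 37.0, 36.0], 0.97)]
key_white [([229.8, 253.1, 7.4, 9.5], 0.59)]
key_red []
key_blue [([211.3, 250.6, 11.5, 7.9], 0.64)]
key_green [([247.9, 255.6, 6.7, 3.0], 0.43)]
0.8
```

View pics/scene0.png

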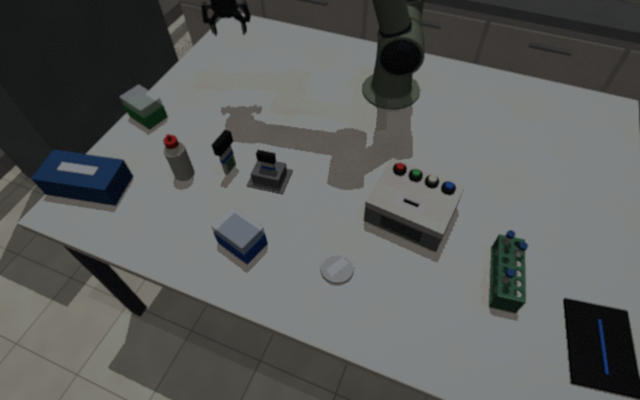

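View pics/top0.png

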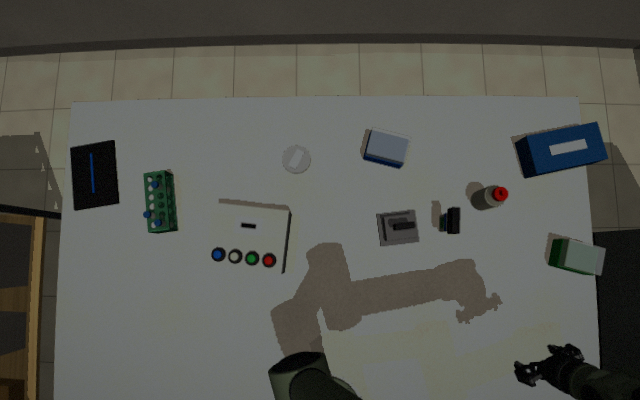

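```bash
python3 - <<'E'
import cv2
t=cv2.imread("pics/top0.png");s=cv2.imread("pics/scene0.png")
cv2.imwrite("pics/top0r.png",cv2.resize(t[190:290,195:305],None,fx=6,fy=6,interpolation=cv2.INTER_CUBIC)[:600])
cv2.imwrite("pics/top0c.png",cv2.resize(t[190:270,370:480],None,fx=7,fy=7,interpolation=cv2.INTER_CUBIC)[:600])
E
```

```text
(no output)
```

View pics/top0r.png

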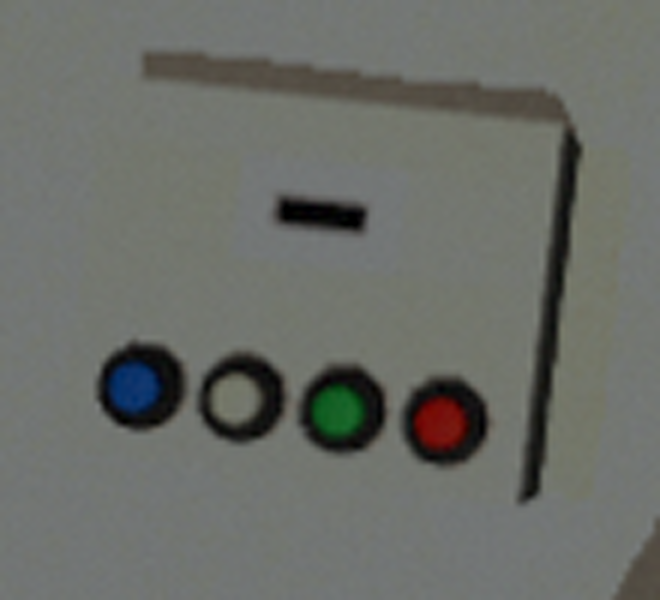

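View pics/top0c.png

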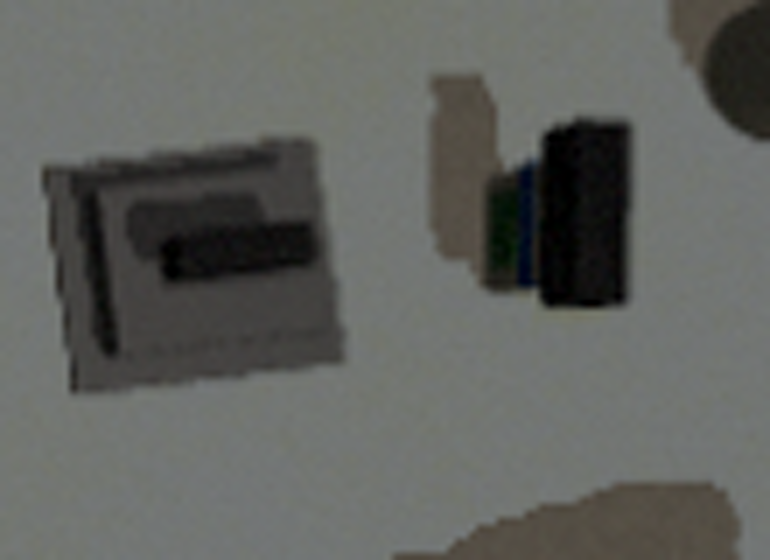

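Reader: key row in the top view is blue (217,255), white (234,257), green (251,259), red (268,260), with the slot at (248.5,226). The target carrier is in the stand at about (400,226). The loose one at (450,220) is the large look-alike. Next I'll measure these points to subpixel.

```bash
cat > h.py <<'E'
import numpy as np, cv2
from scipy.optimize import least_squares
from cell import bot
C={n:bot.calibration(n) for n in("scene","top")}
def proj(n,P):
    c=C[n];E=c["extrinsics"];P=np.atleast_2d(np.asarray(P,float))
    r,_=cv2.Rodrigues(E[:3,:3])
    return cv2.projectPoints(P,r,E[:3,3],c["mtx"],np.array([c["k1"],0,0,0,0.]))[0][:,0]
def ray(n,uv,z):
    c=C[n];E=c["extrinsics"]
    u=cv2.undistortPoints(np.array([[uv]],float),c["mtx"],np.array([c["k1"],0,0,0,0.]))[0,0]
    R,t=E[:3,:3],E[:3,3];o=-R.T@t;d=R.T@np.array([u[0],u[1],1.])
    return o+d*(z-o[2])/d[2]
def local(o,yaw,P):
    P=np.atleast_2d(np.asarray(P,float));c,s=np.cos(yaw),np.sin(yaw)
    return np.c_[o[0]+c*P[:,0]-s*P[:,1],o[1]+s*P[:,0]+c*P[:,1],P[:,2]]
def avg(n,k=6): return np.mean([bot.camera(n).astype(float) for _ in range(k)],0)
E
python3 - <<'E'
from h import *
T=avg("top");S=avg("scene")
np.save("T.npy",T);np.save("S.npy",S)
s=S[150:260,355:475]; s=np.clip(s*1.3,0,255).astype(np.uint8)
cv2.imwrite("pics/s_r.png",cv2.resize(s[:,:,::-1],None,fx=5,fy=5,interpolation=cv2.INTER_CUBIC))
s=S[120:200,200:300]; s=np.clip(s*1.5,0,255).astype(np.uint8)
cv2.imwrite("pics/s_c.png",cv2.resize(s[:,:,::-1],None,fx=7,fy=7,interpolation=cv2.INTER_CUBIC))
for nm,uv,z in [("blue",(217.2,254.7),.122),("white",(233.8,256.5),.122),("green",(251.2,258.5),.122),("red",(268.3,260.3),.122),("slot",(248.5,225.8),.1),("carrier",(404.5,226),.117)]:
    print(nm,ray("top",uv,z).round(4))
E
```

```text
blue [0.468  0.2958 0.122 ]
white [0.4631 0.2492 0.122 ]
green [0.4576 0.2007 0.122 ]
red [0.4526 0.1533 0.122 ]
slot [0.5491 0.2138 0.1   ]
carrier [ 0.5449 -0.2243  0.117 ]
```

View pics/s_r.png

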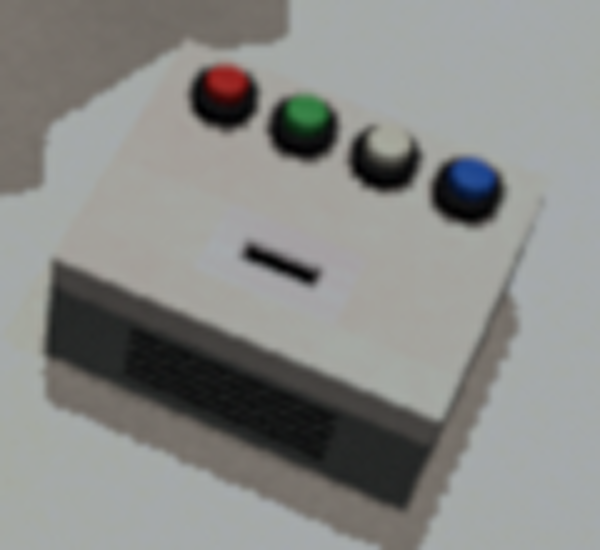

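View pics/s_c.png

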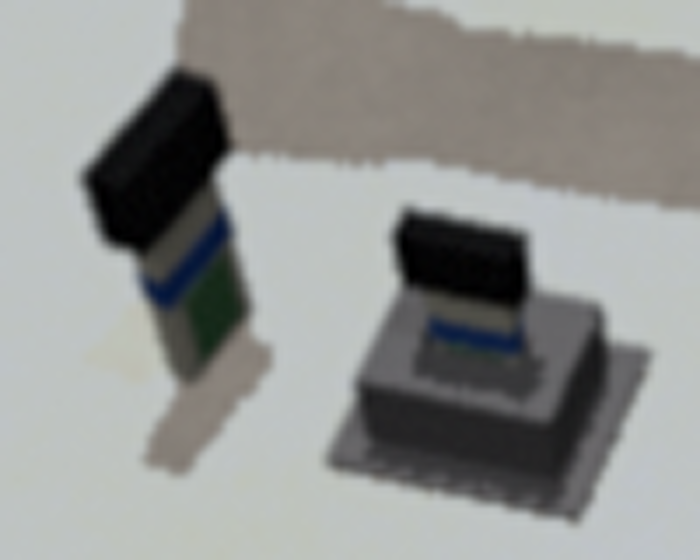

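Scene view crop: the key order from the red end is red, green, white, blue, which agrees with the top view. The slot is at about (411,203). The stand's carrier shows its band just above the stand at about (268,168). Key spacing (47–49 mm) and the key-to-slot distance (about 90 mm) match the spec. I'll fit reader and carrier poses using both cameras.

```bash
cat > fit.py <<'E'
from h import *
T=np.load("T.npy");S=np.load("S.npy");IM={"top":T,"scene":S}
def cent(w,off):
    ys,xs=np.mgrid[:w.shape[0],:w.shape[1]];return np.array([(w*xs).sum(),(w*ys).sum()])/w.sum()+off
g={"top":{"blue":(217,255),"green":(251,259),"red":(268,260),"slot":(248.5,226)},
   "scene":{"blue":(449,186),"green":(416,173),"red":(400,167),"slot":(411,203)}}
obs=[]
mod={"blue":(-.055,.072,.122),"white":(-.055,.024,.122),"green":(-.055,-.024,.122),"red":(-.055,-.072,.122),"slot":(.035,0,.1)}
for n in g:
    for k,(u,v) in g[n].items():
        hw,hh=(7,6) if k!="slot" else (13,9)
        u0,v0=int(u)-hw,int(v)-hh
        p=IM[n][v0:v0+2*hh+1,u0:u0+2*hw+1]
        if k=="slot": 
            w=np.clip(np.median(p.mean(2))*0.8-p.mean(2),0,None)
        else:
            i={"red":0,"green":1,"blue":2}[k]; o=[j for j in range(3) if j!=i]
            w=np.clip(p[...,i]-p[...,o].max(2)-8,0,None)
        c=cent(w,(u0,v0)); obs.append((n,k,c)); print(n,k,c.round(2),ray(n,c,mod[k][2])[:2].round(4))
def fit(cams):
    def f(p):
        return np.concatenate([(proj(n,local(p[:2],p[2],[mod[k]]))[0]-c)*(2 if k=="slot" else 1) for n,k,c in obs if n in cams])
    r=least_squares(f,[.51,.22,-.107]);return r.x,f(r.x)
for cams in (["top"],["scene"],["top","scene"]):
    x,r=fit(cams);print(cams,x.round(4),"slot",local(x[:2],x[2],[(.035,0,.1)]).round(4),"rms px",np.sqrt((r**2).mean()).round(2))
# carrier grip block
boxes={"top":(388,424,212,240),"scene":(252,280,146,168)}
def rend(n,p,sc=8):
    u0,u1,v0,v1=boxes[n]
    P=local(p[:2],p[2],[(a,b,z) for a in(-.009,.009) for b in(-.028,.028) for z in(.083,.117)])
    q=(proj(n,P)-(u0,v0)+.5)*sc-.5
    m=np.zeros(((v1-v0)*sc,(u1-u0)*sc),np.uint8)
    cv2.fillConvexPoly(m,cv2.convexHull((q*16).astype(np.int32)),255,shift=4)
    return cv2.resize(m,(u1-u0,v1-v0),interpolation=cv2.INTER_AREA)/255.
from scipy.optimize import minimize
M={}
for n,(u0,u1,v0,v1) in boxes.items():
    m=IM[n][v0:v1,u0:u1].max(2); print(n,np.percentile(m,[0,2,10,20,40,60,90]).round(0))
    lo=np.percentile(m,2); hi=lo+ (25 if n=="top" else 35)
    M[n]=np.clip((hi-m)/(hi-lo),0,1)
for cams in (["top"],["scene"],["top","scene"]):
    best=None
    for y0 in (.05,.12,.2):
      for d in (-.006,0,.006):
        r=minimize(lambda p:sum(((rend(n,p)-M[n])**2).sum() for n in cams),[.545+d,-.2243,y0],method="Nelder-Mead",options=dict(initial_simplex=[[.545+d,-.224,y0],[.555+d,-.224,y0],[.545+d,-.214,y0],[.545+d,-.224,y0+.1]],xatol=1e-5))
        if best is None or r.fun<best.fun:best=r
    print(cams,best.x.round(4),best.fun, sum((M[n]**2).sum() for n in cams))
E
python3 fit.py
```

```text
top blue [216.89 254.09] [0.4696 0.2967]
top green [250.9  258.12] [0.4586 0.2015]
top red [267.99 260.11] [0.4531 0.1542]
top slot [248.07 225.31] [0.5505 0.215 ]
scene blue [449.03 184.89] [0.4694 0.2961]
scene green [415.89 172.05] [0.4581 0.2008]
scene red [399.89 165.98] [0.4529 0.1533]
scene slot [410.69 202.46] [0.5482 0.2143]
['top'] [ 0.5159  0.2191 -0.1156] slot [[0.5506 0.215  0.1   ]] rms px 0.07
['scene'] [ 0.5143  0.2183 -0.1151] slot [[0.5491 0.2143 0.1   ]] rms px 0.3
['top', 'scene'] [ 0.5153  0.2187 -0.1154] slot [[0.55   0.2147 0.1   ]] rms px 0.33
top [  2.  15.  19.  38.  62.  67. 118.]
scene [  1.   2.   4.  12.  51. 102. 131.]
['top'] [ 0.5476 -0.2236  0.0996] 9.400466589773167 107.91937777777775
['scene'] [ 0.5451 -0.2267 -0.2536] 56.77569066842423 121.44698412698415
['top', 'scene'] [ 0.5475 -0.2234  0.089 ] 79.61744379634207 229.3663619047619
```

```bash
cat >> fit.py <<'E'
p=best.x
for n,(u0,u1,v0,v1) in boxes.items():
    sc=10
    u0-=8;u1+=8;v0-=8;v1+=14
    im=cv2.resize(np.clip(IM[n][v0:v1,u0:u1]*1.5,0,255).astype(np.uint8)[:,:,::-1],None,fx=sc,fy=sc,interpolation=cv2.INTER_CUBIC)
    for z in (.083,.117):
        q=proj(n,local(p[:2],p[2],[(-.009,-.028,z),(.009,-.028,z),(.009,.028,z),(-.009,.028,z)]))
        q=((q-(u0,v0)+.5)*sc).astype(np.int32); cv2.polylines(im,[q],True,(0,255,255),1)
    cv2.imwrite(f"pics/ov_{n}.png",im)
E
python3 fit.py|tail -1
```

```text
['top', 'scene'] [ 0.5475 -0.2234  0.089 ] 79.61744379634207 229.3663619047619
```

View pics/ov_scene.png

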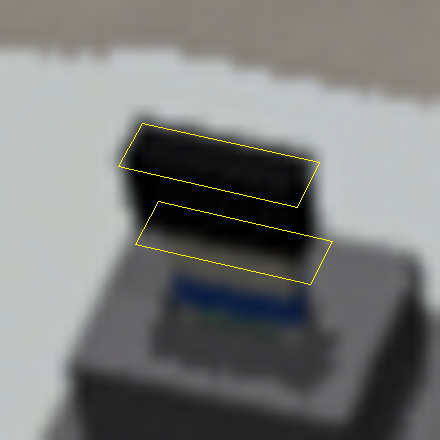

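View pics/ov_top.png

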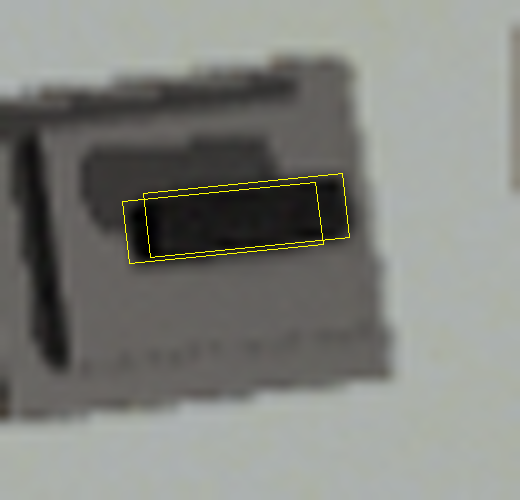

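```bash
cat > ov.py <<'E'
from h import *
T=np.load("T.npy");S=np.load("S.npy")
def ov(p,fn,IM=S,n="scene",box=(235,300,135,200),sc=9,gain=2):
    u0,u1,v0,v1=box
    im=cv2.resize(np.clip(IM[v0:v1,u0:u1]*gain,0,255).astype(np.uint8)[:,:,::-1],None,fx=sc,fy=sc,interpolation=cv2.INTER_CUBIC)
    def rect(a,b,z,col):
        q=proj(n,local(p[:2],p[2],[(-a,-b,z),(a,-b,z),(a,b,z),(-a,b,z)]))
        q=((q-(u0,v0)+.5)*sc).astype(np.int32); cv2.polylines(im,[q],True,col,1)
    rect(.009,.028,.117,(0,255,255));rect(.009,.028,.083,(0,255,255))
    rect(.005,.020,.063,(255,255,0));rect(.005,.020,.049,(255,255,0))
    rect(.035,.045,.048,(0,255,0));rect(.05,.06,0,(0,0,255));rect(.035,.045,.006,(0,255,0))
    cv2.imwrite(fn,im)
if __name__=="__main__":
    ov((.5475,-.2234,.0996),"pics/ov1.png")
    ov((.5475,-.2234,.0996),"pics/ov2.png",T,"top",(370,430,195,255))
E
python3 ov.py
```

```text
(no output)
```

View pics/ov1.png

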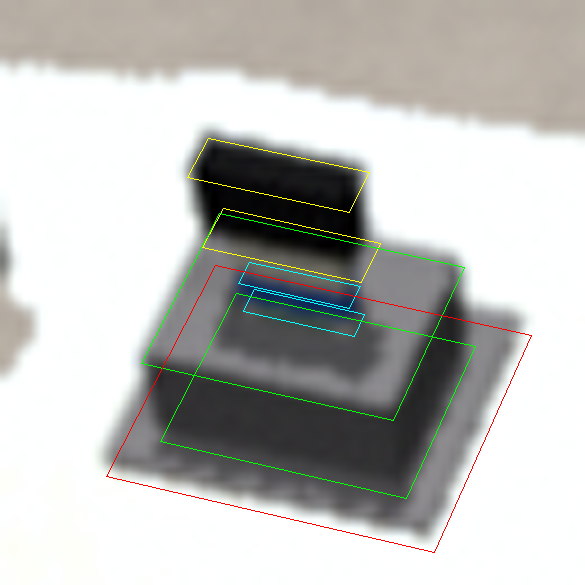

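View pics/ov2.png

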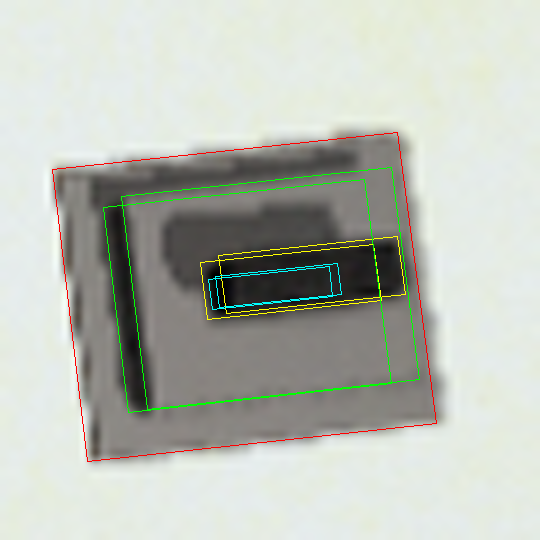

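Overlay: the stand and the carrier's grip block match the model in the top view. In the scene view they agree to about 1 px, though the block's lower edge looks about 2 px higher than the model. The stand's carrier is the smaller one, and the loose one is clearly bigger. Now the keys.

```bash
cat >> h.py <<'E'
from scipy.spatial.transform import Rotation as Rn
def quat(yaw):
    c,s=np.cos(yaw),np.sin(yaw)
    R=np.array([[c,0,-s],[s,0,c],[0,-1,0]],float)
    return np.roll(Rn.from_matrix(R).as_quat(),1)
RD=(.5153,.2187);RY=-.1154
E
python3 - <<'E'
from h import *
q0=np.array(bot.read_tool_rot());print(q0.round(3),Rn.from_quat(np.roll(q0,-1)).as_matrix().round(2).tolist())
K={k:local(RD,RY,[(-.055,y,.122)])[0] for k,y in dict(white=.024,blue=.072,green=-.024).items()};print(K)
bot.set_gripper(0.0)
for a in (0,np.pi):
    print(a,bot.solve_ik(K["white"]+[0,0,.06],quat(RY+a)))
print(bot.read_clock())
E
```

```text
[-0.59   0.59  -0.389  0.389] [[0.39, 0.0, 0.92], [-0.92, -0.0, 0.39], [0.0, -1.0, 0.0]]
{'white': array([0.46342927, 0.24887329, 0.122     ]), 'blue': array([0.46895619, 0.29655404, 0.122     ]), 'green': array([0.45790236, 0.20119255, 0.122     ])}
0 [ 0.35245006  0.32152206 -0.33255303  0.91672123  0.          2.03864639]
3.141592653589793 [ 0.35245006  0.32152206 -0.33255303  0.91672123  0.         -1.10294627]
2.1667
```

```bash
python3 - <<'E'
from h import *
q=quat(RY)
K={k:local(RD,RY,[(-.055,y,.122)])[0] for k,y in dict(white=.024,blue=.072,green=-.024).items()}
bot.move_pose(K["white"]+[0,0,.06],q)
for k in("white","blue","green"):
    p=K[k]
    bot.move_linear(p+[0,0,.03],speed=.2)
    bot.move_linear(p+[0,0,.004],speed=.12)
    if k=="white":
        for n in C: cv2.imwrite(f"pics/key_{n}.png",cv2.resize(bot.camera(n)[150:300,190:480][:,:,::-1],None,fx=2.7,fy=2.7))
    f0=np.array(bot.read_ft_force())
    r=bot.move_linear(p-[0,0,.0075],speed=.03,until_force=7)
    z=bot.read_position()[2];f=np.array(bot.read_ft_force())-f0
    bot.wait(.1)
    print(k,r,round(z,4),f.round(2),(np.array(bot.read_ft_force())-f0).round(2))
    bot.move_linear(p+[0,0,.03],speed=.1)
print(bot.read_clock())
E
```

```text
white True 0.1161 [-1.14 -1.41  6.48] [-1.9  -0.42  7.3 ]
blue True 0.1161 [-0.27 -0.55  4.31] [-0.59 -0.95  5.93]
green True 0.116 [-1.11  0.74  4.93] [-0.88  0.11  5.5 ]
10.5417
```

View pics/key_scene.png

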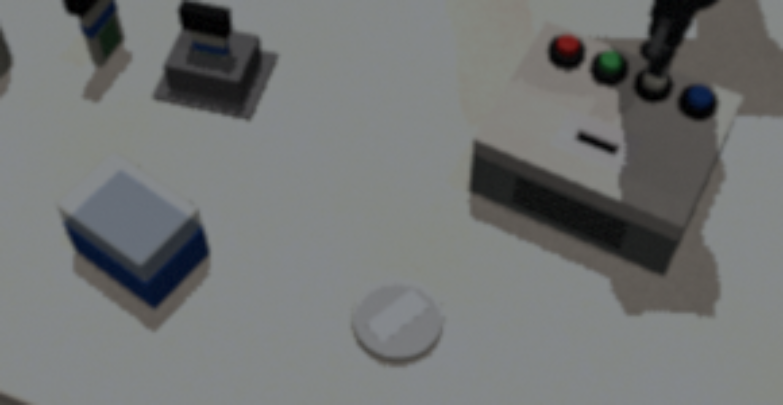

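The finger was centred on the white cap at about (653,82) in this crop. All three keys bottomed at z = 0.116, which is the full 6 mm. Next is the carrier grasp.

```bash
python3 - <<'E'
from h import *
c=np.array([.5475,-.2235,0]);yaw=.095
for a in(0,np.pi): print(bot.solve_ik(c+[0,0,.2],quat(yaw+a)))
p=bot.read_position();bot.move_linear([p[0],p[1],.25],speed=.2)
bot.set_gripper(1.0)
bot.move_pose(c+[0,0,.20],quat(yaw))
bot.move_linear(c+[0,0,.14],speed=.15)
for n in C: cv2.imwrite(f"pics/pre_{n}.png",cv2.resize(bot.camera(n)[120:260,200:480][:,:,::-1],None,fx=2.8,fy=2.8))
print(bot.read_clock())
E
```

```text
[-0.51235385  0.42367193 -0.12936753  1.01775687  0.          0.96344248]
[-0.51235385  0.42367193 -0.12936753  1.01775687  0.         -2.17815017]
14.225
```

View pics/pre_scene.png

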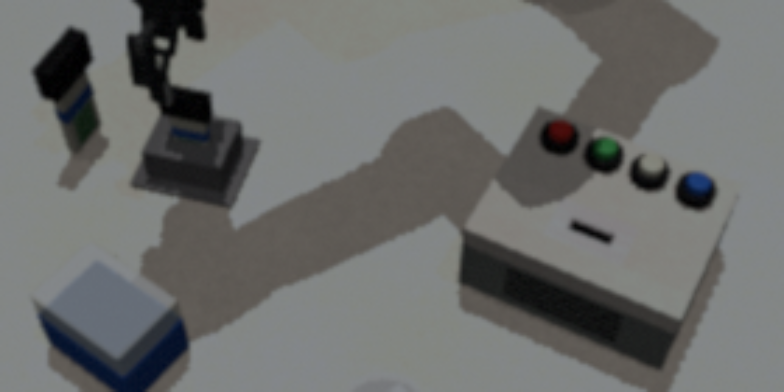

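View pics/pre_top.png

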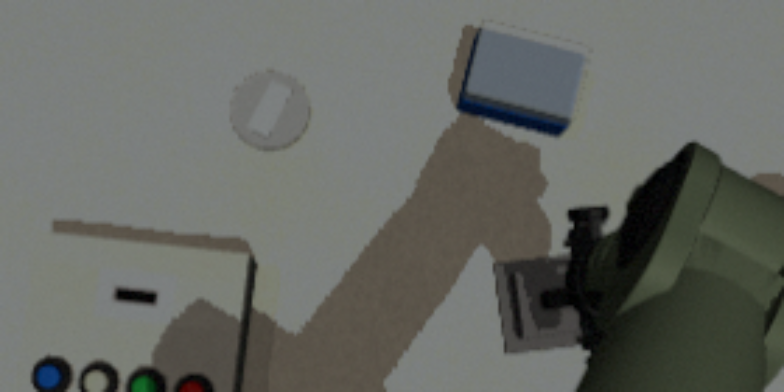

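```bash
python3 - <<'E'
from h import *
c=np.array([.5475,-.2235,0]);yaw=.095
for s in(1,-1):
    P=local(c[:2],yaw,[(s*.045,0,.153)]);print((proj("scene",P)-(200,120))*2.8,(proj("top",P)-(200,120))*2.8)
r=bot.move_linear(c+[0,0,.084],speed=.06,until_force=6);print("contact",r,bot.read_position())
if not r:
    bot.set_gripper(0.0,grasp_force=40)
    print("w",bot.read_gripper_width(),np.array(bot.read_ft_force()).round(2))
    cv2.imwrite("pics/gr.png",cv2.resize(bot.camera("scene")[120:210,200:320][:,:,::-1],None,fx=6,fy=6))
print(bot.read_clock())
E
```

```text
[[161.63758948 102.42323736]] [[573.29737622 245.51039567]]
[[194.68423152  40.58500742]] [[585.05537295 338.57021097]]
contact False [ 0.54785463 -0.22366645  0.08439332]
w 0.20224402981197206 [-0.88  0.44  1.11]
15.9833
```

View pics/gr.png

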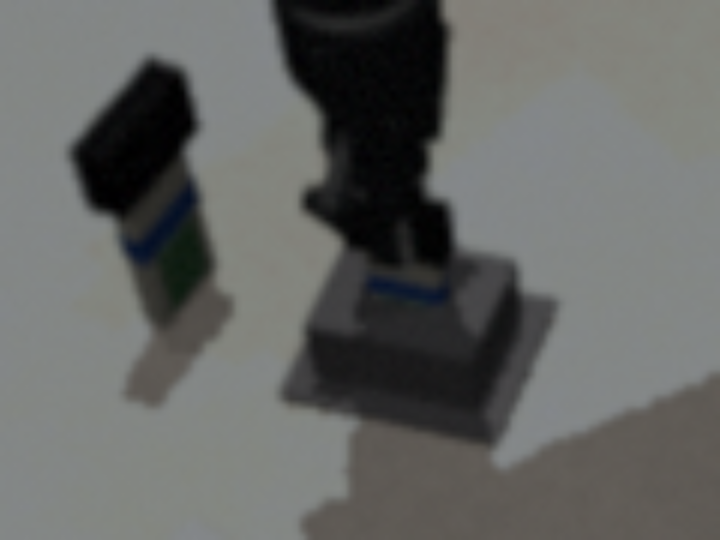

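The grip closed at 17 mm, close to the 18 mm block. I'll lift it clear and measure the blade's offset in the hand.

```bash
python3 - <<'E'
from h import *
f0=np.array(bot.read_ft_force())
r=bot.move_linear([.5475,-.2235,.200],speed=.08,until_force=15);print(r,bot.read_position())
bot.wait(.3);print("f",(np.array(bot.read_ft_force())-f0).round(2),"w",bot.read_gripper_width())
S=avg("scene",4);np.save("S2.npy",S)
p=np.array(bot.read_position());print(p)
from ov import *
sc=7;u0,u1,v0,v1=215,325,95,175
im=cv2.resize(np.clip(S[v0:v1,u0:u1]*1.8,0,255).astype(np.uint8)[:,:,::-1],None,fx=sc,fy=sc,interpolation=cv2.INTER_CUBIC)
cz=p[2]-.084+.008
for a,b,z,col in((.009,.028,.109,(0,255,255)),(.009,.028,.075,(0,255,255)),(.005,.02,.055,(255,255,0)),(.005,.02,.041,(255,255,0)),(.005,.02,0,(0,0,255))):
    q=proj("scene",local(p[:2],.095,[(-a,-b,cz+z),(a,-b,cz+z),(a,b,cz+z),(-a,b,cz+z)]))
    cv2.polylines(im,[((q-(u0,v0)+.5)*sc).astype(np.int32)],True,col,1)
cv2.imwrite("pics/lift.png",im);print(bot.read_clock())
E
```

```text
False [ 0.54718002 -0.22332729  0.19938798]
f [ 1.34 -0.95 -3.02] w 0.2046542864006649
[ 0.54750014 -0.22349216  0.19999756]
18.0833
```

View pics/lift.png

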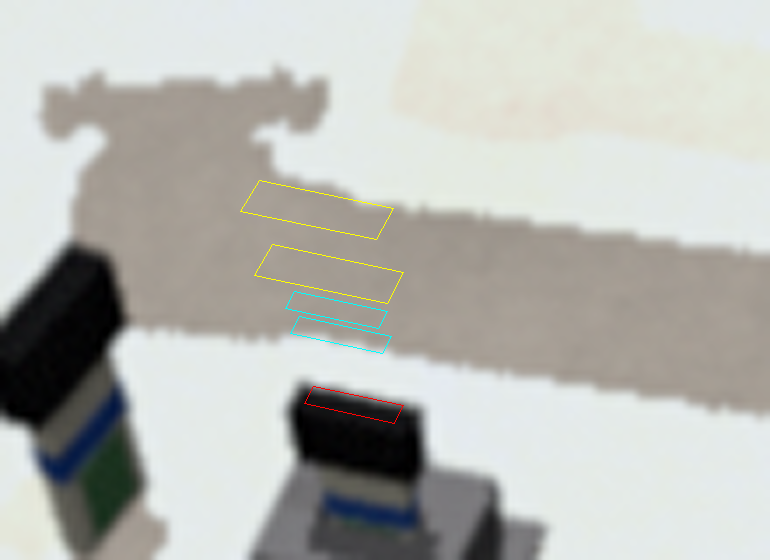

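That overlay used the old picture, because an import overwrote the variable. Redrawing from the new one.

```bash
cat > dr.py <<'E'
from h import *
def draw(S,n,p,yaw,cz,box,fn,sc=7,gain=1.8,oy=0):
    u0,u1,v0,v1=box
    im=cv2.resize(np.clip(S[v0:v1,u0:u1]*gain,0,255).astype(np.uint8)[:,:,::-1],None,fx=sc,fy=sc,interpolation=cv2.INTER_CUBIC)
    for a,b,z,col in((.009,.028,.109,(0,255,255)),(.009,.028,.075,(0,255,255)),(.005,.02,.055,(255,255,0)),(.005,.02,.041,(255,255,0)),(.005,.02,0,(0,0,255))):
        q=proj(n,local(p[:2],yaw,[(-a,-b+oy,cz+z),(a,-b+oy,cz+z),(a,b+oy,cz+z),(-a,b+oy,cz+z)]))
        cv2.polylines(im,[((q-(u0,v0)+.5)*sc).astype(np.int32)],True,col,1)
    cv2.imwrite(fn,im)
E
python3 - <<'E'
from dr import *
draw(np.load("S2.npy"),"scene",(.5475,-.2235),.095,.124,(230,310,95,175),"pics/lift2.png")
E
```

```text
(no output)
```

View pics/lift2.png

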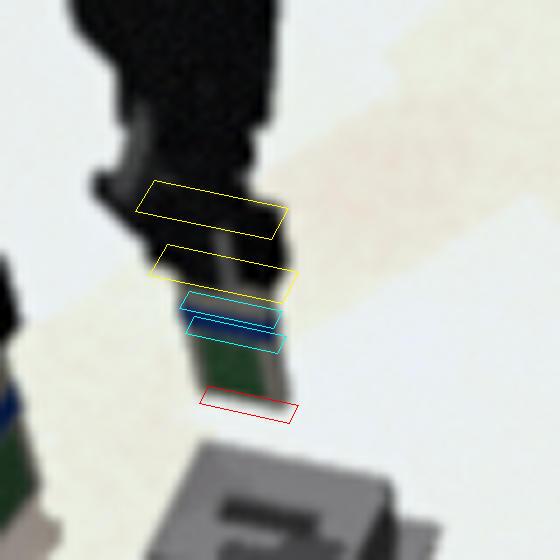

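The carrier hangs upright in the fingers, band at about (263,141) and blade end at about (265,152) in the full picture. It is within a pixel or so of the model. Moving above the slot.

```bash
python3 - <<'E'
from dr import *
sl=local(RD,RY,[(.035,0,0)])[0];print(sl)
p=bot.read_position();bot.move_linear([p[0],p[1],.26],speed=.15)
bot.move_pose(sl+[0,0,.26],quat(RY))
bot.move_linear(sl+[0,0,.190],speed=.12)
bot.wait(.3)
p=np.array(bot.read_position());print(p,bot.read_gripper_width())
S=avg("scene",4);T=avg("top",3);np.save("S3.npy",S);np.save("T3.npy",T)
draw(S,"scene",p,RY,p[2]-.076,(370,450,145,230),"pics/sl_s.png")
draw(T,"top",p,RY,p[2]-.076,(200,300,190,275),"pics/sl_t.png",sc=6)
print(bot.read_clock(),bot.read_ft_force())
E
```

```text
[0.55006721 0.21466996 0.        ]
[0.5504479  0.21479221 0.19066891] 0.2058917809731394
21.625 [-0.24393805 -0.42411794 -1.50642911]
```

View pics/sl_s.png

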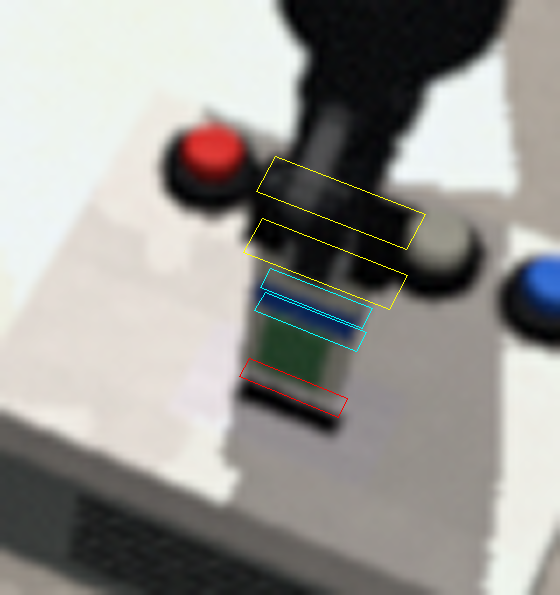

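View pics/sl_t.png

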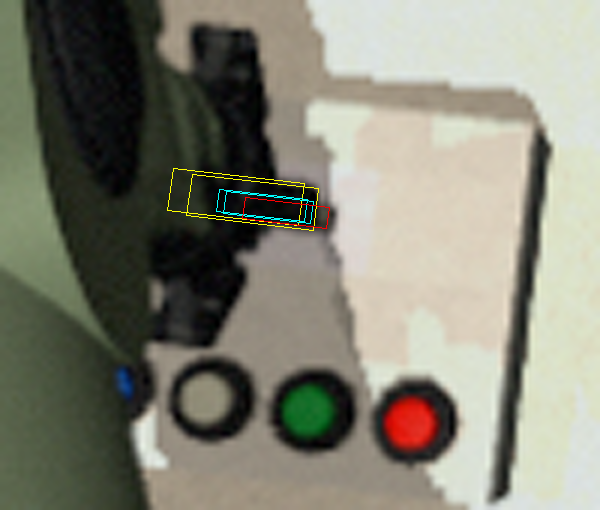

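The blade sits directly over the slot and its edges match the model. The slot shows just below the blade end at about (411,203). I'll lower it with a force guard.

```bash
cat > ins.py <<'E'
from dr import *
import sys
def down(xy,z,f=6,sp=.03):
    f0=np.array(bot.read_ft_force())
    r=bot.move_linear([xy[0],xy[1],z],speed=sp,until_force=f)
    p=np.array(bot.read_position());bot.wait(.2)
    print(r,p.round(4),"dF",(np.array(bot.read_ft_force())-f0).round(2),"w",round(bot.read_gripper_width(),3),"t",bot.read_clock());return r
E
python3 - <<'E'
from ins import *
sl=local(RD,RY,[(.035,0,0)])[0]
if not down(sl,.168): down(sl,.150)
E
```

```text
True [0.5502 0.2149 0.1757] dF [0.16 0.05 6.77] w 0.206 t 22.35
```

```bash
python3 - <<'E'
from dr import *
print(np.array(bot.read_moment()).round(3))
S=avg("scene",4);T=avg("top",4);np.save("S4.npy",S);np.save("T4.npy",T)
def z(I,b,fn,sc,g):
    cv2.imwrite(fn,cv2.resize(np.clip(I[b[2]:b[3],b[0]:b[1]]*g,0,255).astype(np.uint8)[:,:,::-1],None,fx=sc,fy=sc,interpolation=cv2.INTER_CUBIC))
z(S,(390,435,175,220),"pics/c_s.png",13,1.8)
z(T,(225,275,205,245),"pics/c_t.png",13,2.2)
E
```

```text
[-0.038  0.128 -0.022]
```

View pics/c_s.png

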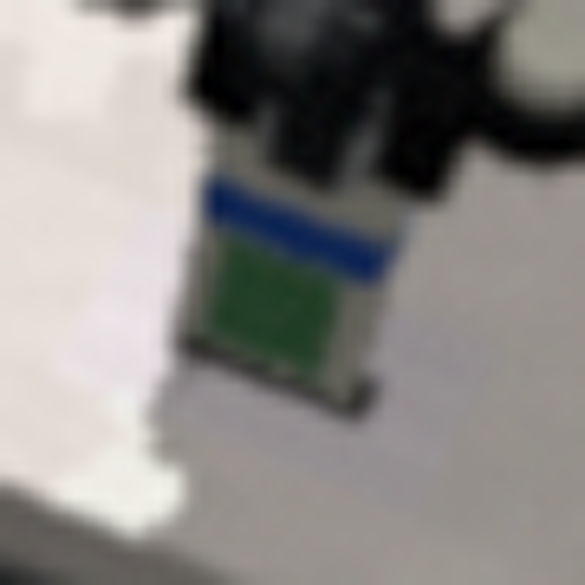

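View pics/c_t.png

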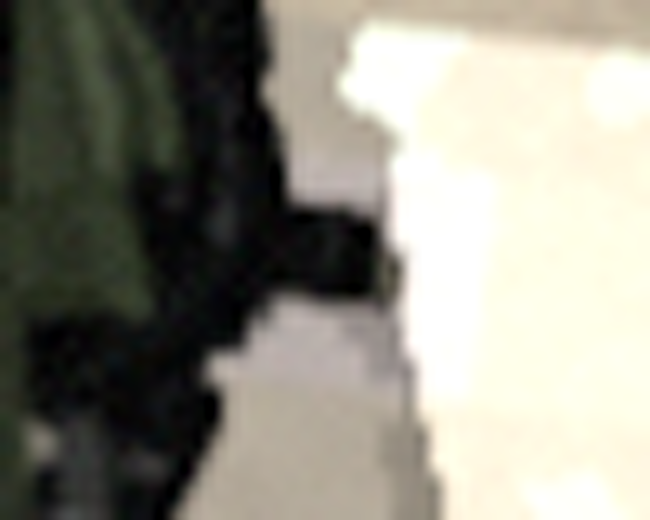

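```bash
python3 - <<'E'
from dr import *
S0=np.load("S.npy");S=np.load("S4.npy")
# side by side slot original vs now, with the nominal slot & blade rectangles (z=.1), scene-only reader fit
sc=13;u0,u1,v0,v1=392,432,188,215
out=[]
for I in(S0,S):
    im=cv2.resize(np.clip(I[v0:v1,u0:u1]*1.8,0,255).astype(np.uint8)[:,:,::-1],None,fx=sc,fy=sc,interpolation=cv2.INTER_CUBIC)
    for c,a,b,col in(((.5482,.2143),.006,.021,(0,255,255)),((.5502,.2148),.005,.02,(0,0,255))):
        q=proj("scene",local(c,RY,[(-a,-b,.1),(a,-b,.1),(a,b,.1),(-a,b,.1)]))
        cv2.polylines(im,[((q-(u0,v0)+.5)*sc).astype(np.int32)],True,col,1)
    out.append(im[:295])
cv2.imwrite("pics/cmp.png",np.vstack(out))
E
```

```text
(no output)
```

View pics/cmp.png

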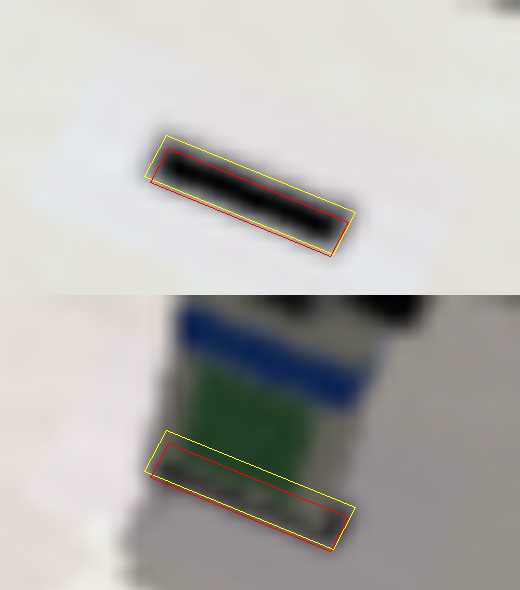

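```bash
python3 - <<'E'
from dr import *
S=np.load("S4.npy");p=(.5502,.2148);cz=.0997
def toc(q): return ((q-(390,175)+.5)*13).round(0)
for z in(.055,.041,0):
    print(z,toc(proj("scene",local(p,RY,[(.005,-.02,cz+z),(.005,.02,cz+z),(-.005,.02,cz+z)]))).tolist())
# blue mask & profiles
b=S[...,2]-S[...,:2].max(2); b=b[175:220,390:435]
w=np.clip(b-8,0,None); ys,xs=np.mgrid[:45,:45]; w=w*(xs<33)
print("blue cent",((xs*w).sum()/w.sum()+.5)*13,((ys*w).sum()/w.sum()+.5)*13)
g=S[...,1]-np.maximum(S[...,0],S[...,2]);g=np.clip(g[175:220,390:435]-4,0,None)*(xs<30)
print("green cent",((xs*g).sum()/g.sum()+.5)*13,((ys*g).sum()/g.sum()+.5)*13)
im=cv2.resize(np.clip(S[175:220,390:435]*1.8,0,255).astype(np.uint8)[:,:,::-1],None,fx=13,fy=13,interpolation=cv2.INTER_CUBIC)
for a,bb,z,col in((.005,.02,.055,(255,255,0)),(.005,.02,.041,(255,255,0)),(.005,.02,0,(0,0,255))):
    q=proj("scene",local(p,RY,[(-a,-bb,cz+z),(a,-bb,cz+z),(a,bb,cz+z),(-a,bb,cz+z)]))
    cv2.polylines(im,[((q-(390,175)+.5)*13).astype(np.int32)],True,col,1)
cv2.imwrite("pics/c_s2.png",im)
print("expected blue front face cent",toc(proj("scene",local(p,RY,[(.005,0,cz+.048)]))))
E
```

```text
0.055 [[213.0, 189.0], [401.0, 265.0], [420.0, 229.0]]
0.041 [[203.0, 232.0], [390.0, 307.0], [408.0, 272.0]]
0 [[176.0, 352.0], [357.0, 427.0], [375.0, 392.0]]
blue cent 296.4341344014241 233.47062750333777
green cent 272.1224538133586 310.0447655139744
expected blue front face cent [[301. 248.]]
```

View pics/c_s2.png

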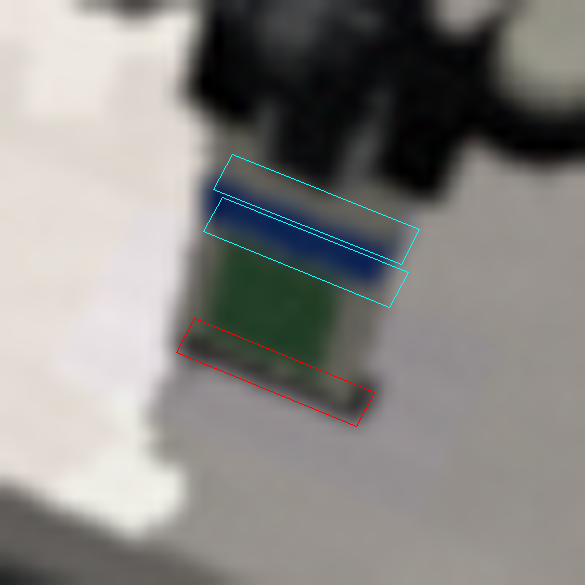

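The scene picture shows a dark slot margin in front of the blade (+x) and at its right end (+y), and hardly any on the other sides. In the same camera, relative to the slot, the blade needs about +1.5 to 3 mm in x and +1.6 mm in y. I'll raise it slightly, shift and retry.

```bash
python3 - <<'E'
from ins import *
sl=local(RD,RY,[(.035,0,0)])[0]
for dx,dy in((.0015,.0016),(.003,.002)):
    p=local(sl[:2],RY,[(dx,dy,0)])[0]
    bot.move_linear([p[0],p[1],.181],speed=.05);bot.wait(.2)
    print(dx,dy)
    if not down(p,.166,5): break
    S=avg("scene",3);np.save(f"S5_{dx}.npy",S)
E
```

```text
0.0015 0.0016
True [0.5512 0.216  0.1745] dF [-0.66 -1.42  0.71] w 0.202 t 23.7417
0.003 0.002
True [0.5534 0.2164 0.1761] dF [-0.85 -0.07  6.71] w 0.206 t 24.8833
```

```bash
python3 - <<'E'
from ins import *
sl=local(RD,RY,[(.035,0,0)])[0]
for dx,dy in((.001,.0008),(.0015,.0004),(.0015,.0025)):
    p=local(sl[:2],RY,[(dx,dy,0)])[0]
    bot.move_linear([p[0],p[1],.179],speed=.05);bot.wait(.3)
    print(dx,dy)
    if not down(p,.166,5,.02): break
E
```

```text
0.001 0.0008
True [0.5513 0.2158 0.175 ] dF [0.1  1.66 0.76] w 0.205 t 26.1333
0.0015 0.0004
True [0.5517 0.215  0.1755] dF [-0.29 -0.68  6.69] w 0.205 t 27.2333
0.0015 0.0025
False [0.5519 0.217  0.166 ] dF [-0.56  1.93 -0.33] w 0.203 t 28.7833
```

At (+1.5, +2.5) mm it entered with no contact. Continuing down to depth.

```bash
python3 - <<'E'
from ins import *
sl=local(RD,RY,[(.035,0,0)])[0]
p=local(sl[:2],RY,[(.0015,.0025,0)])[0]
if not down(p,.148,7,.03): down(p,.128,7,.03)
S=avg("scene",4);np.save("S6.npy",S)
for _ in range(3):
    print(np.array(bot.read_ft_force()).round(2),np.array(bot.read_moment()).round(3));bot.wait(.1)
im=cv2.resize(np.clip(S[165:220,385:440]*1.8,0,255).astype(np.uint8)[:,:,::-1],None,fx=10,fy=10,interpolation=cv2.INTER_CUBIC)
cv2.imwrite("pics/in.png",im)
E
```

```text
False [0.5517 0.2169 0.1479] dF [-0.8  -1.62 -0.27] w 0.208 t 29.7333
False [0.5516 0.2169 0.1277] dF [-2.12  0.13 -1.15] w 0.205 t 30.75
[-1.65  0.15 -2.15] [ 0.041  0.59  -0.086]
[-2.38 -0.39 -2.04] [-0.011  0.664 -0.019]
[-2.42 -0.3  -1.31] [-0.017  0.622  0.024]
```

View pics/in.png

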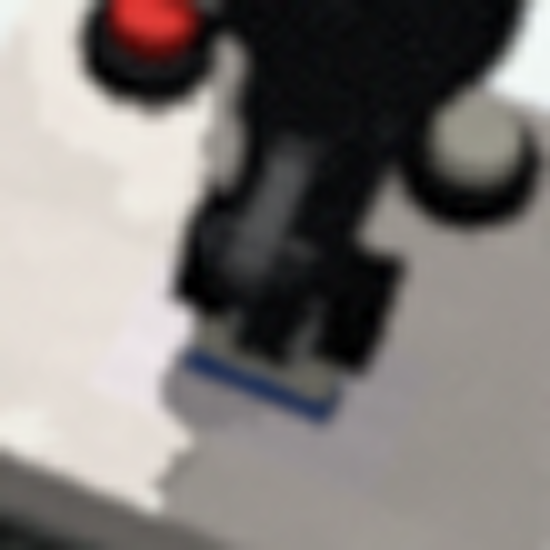

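The band is half sunk in the slot at about (411,203). A side force of about −2 N and a moment of 0.6 Nm remain, so I'll trim x to unload the slot wall.

```bash
cat > trim.py <<'E'
from ins import *
sl=local(RD,RY,[(.035,0,0)])[0]
def m(dx,dy,z=.128,yaw=RY):
    p=local(sl[:2],RY,[(dx,dy,0)])[0]
    bot.move_linear([p[0],p[1],z],speed=.01,rotation=quat(yaw));bot.wait(.25)
    F=[];M=[]
    for _ in range(6):
        F.append(bot.read_ft_force());M.append(bot.read_moment());bot.wait(.02)
    print(dx,dy,round(yaw,3),np.mean(F,0).round(2),np.mean(M,0).round(3),np.array(bot.read_position()).round(4),round(bot.read_clock(),2))
E
python3 - <<'E'
from trim import *
for d in(.0015,.001,.0005,0): m(d,.0025)
E
```

```text
0.0015 0.0025 -0.115 [-4.37 -0.33 -1.26] [-0.085  1.09  -0.051] [0.5515 0.2169 0.1279] 31.85
0.001 0.0025 -0.115 [-2.96 -0.76 -2.28] [-0.138  0.762 -0.057] [0.5515 0.217  0.128 ] 32.45
0.0005 0.0025 -0.115 [-0.81  0.41 -0.62] [-0.017  0.273 -0.012] [0.5514 0.2172 0.1283] 33.05
0 0.0025 -0.115 [ 0.23  0.04 -0.64] [-0.01  -0.021 -0.007] [0.5504 0.2172 0.128 ] 33.65
```

```bash
python3 - <<'E'
from trim import *
m(-.0006,.0025);m(-.0012,.0025);m(-.0003,.0025);m(-.0003,.0032);m(-.0003,.0018)
E
```

```text
-0.0006 0.0025 -0.115 [-0.19 -0.13 -0.75] [ 0.001 -0.005  0.009] [0.5498 0.2172 0.128 ] 34.25
-0.0012 0.0025 -0.115 [ 1.21 -0.21 -1.15] [-0.06  -0.391 -0.016] [0.5494 0.2172 0.1281] 34.85
-0.0003 0.0025 -0.115 [-0.16 -0.07 -0.73] [ 0.009  0.015 -0.01 ] [0.5499 0.2172 0.128 ] 35.45
-0.0003 0.0032 -0.115 [ 0.15 -0.34 -0.95] [ 0.016  0.013 -0.002] [0.5501 0.2179 0.128 ] 36.05
-0.0003 0.0018 -0.115 [-0.01 -0.32 -0.57] [-0.009  0.006  0.004] [0.55   0.2165 0.128 ] 36.69
```

```bash
python3 - <<'E'
from trim import *
m(-.0003,.0025)
S=avg("scene",4);np.save("S7.npy",S)
def top(S,u):  # blue-ness profile along rows in columns
    b=np.mean([S[170:225,k,2]-np.maximum(S[170:225,k,0],S[170:225,k,1]) for k in(u-1,u,u+1)],0)
    return b.round(0)
A=np.load("S4.npy")
for n,I in(("contact",A),("now",S)):
    for u in(409,412,415):
        b=top(I,u);b=b[:]; pk=b.max(); half=np.where(b>pk/2)[0]
        print(n,u,pk,"rows",half[0]+170,half[-1]+170,"area/pk",(np.clip(b,0,None)[half[0]-2:half[-1]+3].sum()/pk).round(2))
im=cv2.resize(np.clip(S[165:220,385:440]*1.8,0,255).astype(np.uint8)[:,:,::-1],None,fx=10,fy=10,interpolation=cv2.INTER_CUBIC)
cv2.imwrite("pics/fin.png",im)
print(bot.read_gripper_width(),bot.read_clock())
E
```

```text
-0.0003 0.0025 -0.115 [ 0.04  0.06 -0.51] [-0.002  0.008 -0.011] [0.55   0.2172 0.128 ] 37.29
contact 409 24.0 rows 190 192 area/pk 2.96
contact 412 24.0 rows 191 194 area/pk 3.33
contact 415 23.0 rows 192 195 area/pk 3.09
now 409 19.0 rows 202 203 area/pk 2.63
now 412 19.0 rows 203 204 area/pk 2.58
now 415 21.0 rows 204 206 area/pk 2.29
0.20249970487601573 37.4917
```

View pics/fin.png

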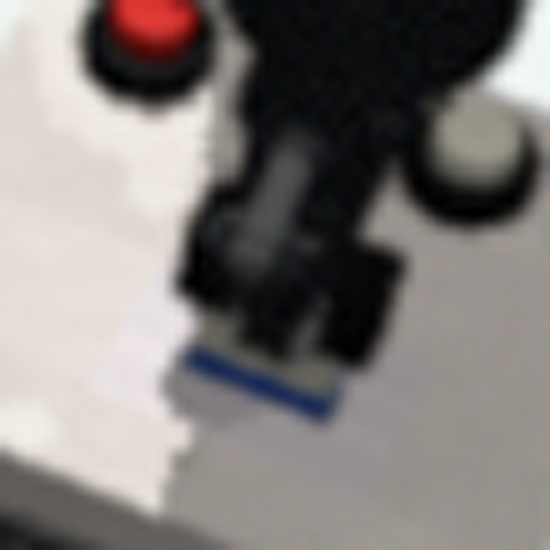

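Both depth checks agree. Deck contact came at TCP z = 0.176, so the band middle is at deck level at 0.128, and the picture shows about half the band (visible at about (411,203)). The side load is close to zero, so I'm handing in.

```bash
python3 - <<'E'
from cell import bot
print(bot.read_ft_force(),max(abs(v) for v in bot.read_joint_vel()))
bot.close_job()
E
```

```text
[-0.3248889  -0.03868735 -0.72093592] 0.0021887076291708823
the job is handed in; nothing more can be done
```

The job is handed in at about 37.5 s of the 72 s allowed. The carrier hangs in the slot from the gripper with the deck level with its blue band. The interface gives no verdict, so the result rests on my own checks.

- **Keys:** I pressed white, blue and green in that order. Each bottomed at tool height 0.116 m, the full 6 mm, and was released before the next. I did not go near the red key.
- **Carrier:** I gripped the smaller carrier from the stand at 40 N. Its width read about 17 mm against the 18 mm block.
- **Slot entry:** The first five tries touched the deck or bevel, each stopped by the force guard at about 5–7 N. The blade went in after I shifted it about 1.5 mm in x and 2.5 mm in y (reader axes). The cameras disagreed by about 1.5 mm on the slot position.
- **Side load:** Partway down, the slot wall pushed back with up to about 4 N and 1.1 Nm. I recentred it until the force was under 0.5 N sideways and the moment about 0.01 Nm.
- **Final depth:** The tool is at 0.128 m, which puts the band middle at deck level, judging from the deck contact at 0.176 m. The picture shows about 9 mm of the 14 mm band, partly through the bevel, which fits the middle being within about 2 mm of the deck.
- **Disagreement:** In the scene camera, the carrier showed about 1 px off where the arm's own position put it. I took this as calibration error and relied on contact instead.
- **Not checked:** I did not take a last picture of the dish, tip box, bottle and tube rack. All transfers passed well above or clear of them.

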